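Open the ratchet rail to make room for the cruet

ROBOT

A 7-joint arm with a two-finger parallel gripper is mounted at the origin on the work surface. World frame = base frame: x ahead of the robot, y to its left, z up, the work surface at z = 0. Lengths are in m, angles in rad, forces in N, time in s.
With the tool pointing down it reaches from about 0.4 to 0.85 m from the base axis. Payload 4.5 kg.
Tool frame: the origin (TCP) lies midway between the tips of the shut fingers; the grasp point (between the pads) lies 19 mm behind it; z points along the fingers, y is the direction in which the jaws open and shut (so a half turn about z gives the same grasp; the last joint's range is limited). The gripper opens to 85 mm and grips with 20 to 120 N. Pads are 22 mm wide; open, the fingers measure 114 mm over their backs; the gripper's body (76 mm by 85 mm) begins 54 mm behind the grasp point. The pads swing forward as they close: fully open they stand 13 mm farther back than shut.
Start: joints at [1.235, 0.689, -0.195, 1.565, 0.157, 0.902, -0.215], TCP at [0.226, -0.583, 0.231] pointing down, gripper open.
Joint ranges: [-3.01, 3.01], [-0.46, 2.08], [-1.47, 1.51], [0.13, 2.56], [-1, 4.14], [0.04, 2.09], [-2.66, 2.66]. Speed limits (rad/s): [2.57, 2.57, 3.14, 3.14, 3.14, 3.14, 3.14].

INTERFACE

Orientations are given as a unit quaternion [w, x, y, z].
In Python, from bench import observe, optics, bot gives the robot as it stands.
- The arm moves only by the shell command python3 -m jog 'ROWS' [OPENING] [FORCE]. ROWS is JSON, a list that holds one entry, the list of rows, each a list of 4 numbers: the shift along the tool's x, y, z in m, then the turn about the tool's z in rad. In form: [[[x, y, z, yaw], ...]]. A call has 1 to 12 rows; each row is the pose to reach, as a shift and turn from the pose commanded when the call began, along the tool's axes at that moment; what a row does not reach only later rows make up. A row lasts 1/8 s, in which the tool goes at most 62.5 mm and 10.7 degrees, less where a joint would pass 70% of its speed; a pose out of reach is approached as far as the arm can. A call with a gripper value outside its range is refused whole. OPENING is the finger opening in m, from 0 to 0.0854, set as the call begins (- or left out, the last holds). The fingers move at their own pace and stop on an object; FORCE is the grip in N (left out, the last holds). Time passes only in rows, so rows that repeat a pose let the fingers close. It gives the time, the measured TCP pose, the force and the opening at its end, in the units of the state.
- observe(): the state, without advancing time (a new reading comes with each control period).
- optics.grab_frame(name): name is "side" or "top" or "wrist"; returns the picture (420x560x3 uint8, blue, green, red); there is no depth.
- optics.get_calibration(name): a dict with "fx", "fy", "cx", "cy" (pixels), "R" (3x3) and "t" (3): a world point X has camera coordinates R X + t. Camera axes: x right, y down, z forward; pixel columns grow to the right and rows downward; lengths in m; the calibration is good to about 2 mm. A picture is of the moment at which its call begins: read the wrist's pose just before it. get_calibration takes no time and is no camera call; for the wrist camera it gives the pose at the moment of the call.
- bot.close_job(): hands the job in, once; it reports no verdict.
The state is a dict: "time": time; "qpos": joint angles; "joint_velocities": joint speeds; "tau": joint torques, N m; "ee_pos": TCP position; "tool_rot": TCP orientation; "contact_force": force on the tool from outside, world axes, zero at the start; "moment": the same for the moment, N m; "grip_width": opening from 0.0 (shut) to 1.0 (fully open).
Only numpy, scipy, OpenCV 4.12 (cv2) and the standard library are available. Lean on these libraries where they do the work, as an engineer would, in place of code of your own. Each camera call takes 0.05 s, during which the arm holds its last target.

TASK

Make room for the cruet beside the grinders: with a fingertip press down the release pad on top of the ratchet rail's sliding jaw and, keeping it down, push the jaw back along its bar, away from the grinders, until it is fully home against the far end block. Then let the pad spring up and draw clear. Only press and push the jaw: leave the grinders, the cruet and everything else standing where they are, neither lifted nor shifted.

Things in the scene. Friction and masses are not known exactly. Their poses are not given: they have to be found in the camera images.
- rail: ratchet rail, fixed: steel base 60 x 330 x 8 mm and a flat toothed bar 34-46 mm up, along its own y, between 60 mm tall dark wood end blocks. Origin: centre of the underside, below the bar. +y: the way the jaw opens, far end block's face at y = 142 mm; -y end: fixed jaw (face y = -142 mm, x -100 to 24 mm, 60 mm tall). The grinders stand on its -x side.
- jaw (a joint): sliding jaw along the bar, m: 0 nearest the grinders, 0.108 fully home on the far end block; starts at 0 to 0.025. At 0 it spans rail y -34 to 34 mm: dark wood face plate toward the grinders (8 mm thick, x -100 to 24 mm, 60 mm tall), release pad, then an upright wall. Friction 3 N. Ratchet (10 mm teeth) blocks opening unless the pad is down; closing is free.
- release (a joint): how far the release pad is down, m: 0 up, 0.009 fully down. At rest it reads 0 to 0.004 (pawl on a tooth); beyond 0.0045 the ratchet is free. The spring takes 2 N at first and 4 N fully down, and lifts the pad when let go: keep it down while the jaw is pushed back.
- pad_top (a point): centre of the top of the release pad, a flat rubber pad 44 mm (rail x) by 46 mm (rail y) on the sliding jaw, 72 mm above the sideboard when up. It moves with the jaw; its axes are the rail's. The wall's near face stands 26 mm beyond this point toward rail +y.
- jaw_wall (a point): a point on the pad-side face of the sliding jaw's upright wall, 85 mm above the sideboard, above the bar's centre line. The wall is 44 mm wide, 8 mm thick, its top 94 mm above the sideboard (22 mm above the pad). A fingertip on the pad pushes against it toward the rail's +y.
- grinder_a: acrylic grinder with a steel twist top, 48 mm across, 121 mm tall, standing loose between the jaws next to the fixed one, centre 62 mm on the rail's -x side. Origin: centre of its underside.
- grinder_b: its twin, standing next to it on the sliding jaw's side. Origin: centre of its underside.
- cruet: empty glass cruet with a ball stopper and side handle, 68 mm across, 147 mm tall, standing about 165 mm to the rail's -x side. Origin: centre of its underside.
- butter_dish: white ceramic butter dish with its lid on, 110 x 170 mm, 87 mm tall. Origin: centre of its underside.
- trivet: round stainless steel trivet, 170 mm across, 14 mm high. Origin: centre of its underside.
- bowl: white ceramic bowl, 120 mm across, 50 mm tall. Origin: centre of its underside.
- tumbler: glass tumbler, 68 mm across, 100 mm tall. Origin: centre of its underside.
Things that resemble listed ones, but are neither listed nor needed, are in the scene too. What is shaped like the bowl but red is not meant.

How it is judged:
By the outcome, as a careful person would: the job done as asked, in the order asked, and still so for the second after the job is handed in, with the robot touching nothing.
It also fails if it takes over 35 s, if anything falls off the work surface, if the arm or the gripper's body presses on something with over 40 N, if the wrist force passes 120 N, or if a joint passes its speed limit or range.

## Working session

There is one attempt and no reset: what is moved stays moved. The work goes in short steps, Python scripts to look and compute and a shell command to move; the robot and the scene stay as the last step left them, time stands still between calls to the robot, and variables do not carry over. Pictures are saved under pics/ and viewed, and the job is handed in when it is done.

```bash
mkdir -p pics
python3 - <<'E'
from bench import observe, optics, bot
import cv2
s=observe();print(s)
for n in ("side","top","wrist"):
    c=optics.get_calibration(n);print(n,c)
    cv2.imwrite(f"pics/{n}0.png",optics.grab_frame(n))
E
```

```text
{'time': 0.0, 'qpos': array([ 1.23476171,  0.69000459, -0.19450672,  1.56636283,  0.15728535,
        0.90248205, -0.21514079]), 'joint_velocities': array([-2.68976707e-04, -5.86775131e-04,  2.52338138e-03, -6.86630755e-05,
       -3.99024007e-04,  5.95080926e-05, -4.65473626e-04]), 'tau': array([-7.64878132e-04, -5.39607704e+01, -1.26618415e+00, -1.58542264e+01,
        9.22443636e-03,  9.50359041e-03, -1.19810551e-05]), 'ee_pos': array([ 0.22562885, -0.58214834,  0.23046598]), 'tool_rot': array([-9.04048642e-04,  9.82948159e-01,  1.83880521e-01, -2.32846452e-04]), 'contact_force': array([ 0.07483468,  0.27897742, -0.29957888]), 'moment': array([0.01141368, 0.01906337, 0.02201229]), 'grip_width': 1.0019071196580087}
side {'fx': 421.32413878628796, 'fy': 421.32413878628796, 'cx': 278.5031506873665, 'cy': 208.93547865977425, 'R': array([[-0.76402617, -0.64516946, -0.00451488],
       [-0.49627114,  0.59213992, -0.63488997],
       [ 0.41228506, -0.48283194, -0.77258938]]), 't': array([0.43507565, 0.33049423, 0.83098312])}
top {'fx': 484.2797401605662, 'fy': 484.2797401605662, 'cx': 277.62878438846195, 'cy': 211.72322962006783, 'R': array([[-0.00556105, -0.99989642, -0.01327481],
       [-0.9970613 ,  0.0065586 , -0.07632653],
       [ 0.07640569,  0.01281135, -0.9969945 ]]), 't': array([0.00592673, 0.56601786, 1.3055268 ])}
wrist {'fx': 360.26464961536215, 'fy': 360.26464961536215, 'cx': 275.5430253315821, 'cy': 204.87182115543945, 'R': array([[ 0.36121124, -0.93248271, -0.00156264],
       [-0.8897687 , -0.34516574,  0.29861727],
       [-0.27899481, -0.10647353, -0.95437167]]), 't': array([-0.62504879, -0.03863811,  0.38032842])}
```

View pics/top0.png

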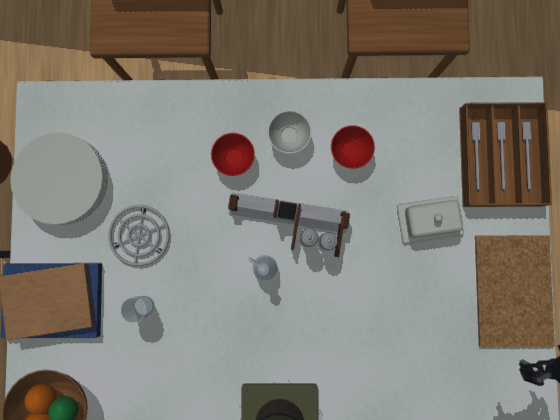

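View pics/side0.png

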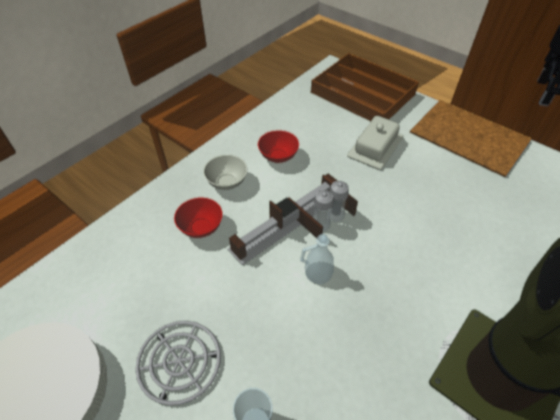

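View pics/wrist0.png

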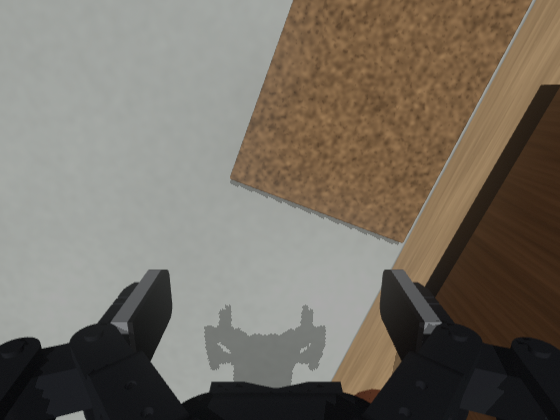

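The top view shows one rail. The far end block is at (232,202), the pad at (288,210), the face plate near (296,232), the grinders at (310,238) and (328,241), the fixed jaw near (345,220), and the cruet at (264,267). I'll enlarge this and measure.

```bash
cat > h.py <<'E'
import numpy as np, cv2
from bench import observe, optics
def ray(n,uv,z,c=None):
    c=c or optics.get_calibration(n)
    d=c["R"].T@np.array([(uv[0]-c["cx"])/c["fx"],(uv[1]-c["cy"])/c["fy"],1]); o=-c["R"].T@c["t"]
    return o+d*(z-o[2])/d[2]
def proj(n,X,c=None):
    c=c or optics.get_calibration(n); p=c["R"]@np.asarray(X)+c["t"]
    return np.array([c["fx"]*p[0]/p[2]+c["cx"],c["fy"]*p[1]/p[2]+c["cy"]])
E
python3 - <<'E'
import cv2
a=cv2.imread("pics/top0.png")[180:280,220:360]
cv2.imwrite("pics/topc.png",cv2.resize(a,None,fx=5.7,fy=5.7,interpolation=cv2.INTER_CUBIC))
a=cv2.imread("pics/side0.png")[165:285,220:370]
cv2.imwrite("pics/sidec.png",cv2.resize(a,None,fx=5,fy=5,interpolation=cv2.INTER_CUBIC))
E
```

```text
(no output)
```

View pics/topc.png

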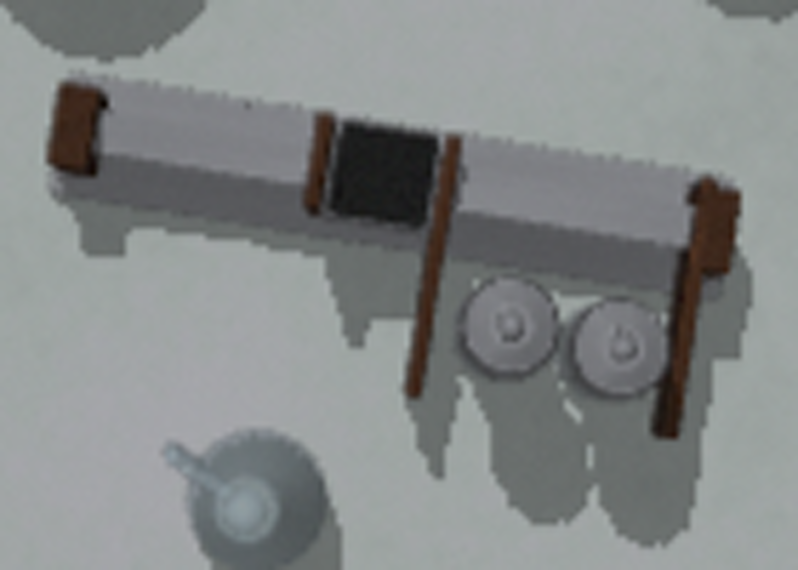

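View pics/sidec.png

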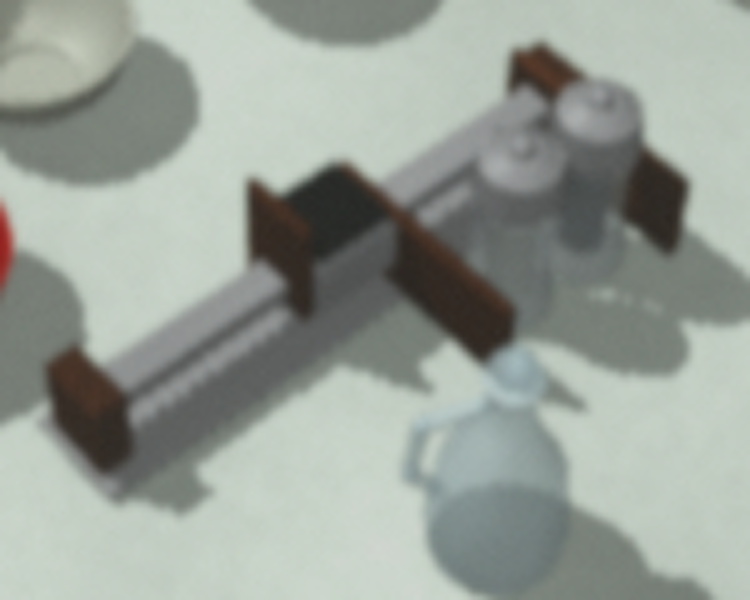

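Run:
```python
from h import *
c=optics.get_calibration("top"); im=cv2.imread("pics/top0.png")
hsv=cv2.cvtColor(im,cv2.COLOR_BGR2HSV)
roi=np.zeros(im.shape[:2],np.uint8); roi[180:280,220:360]=1
g=im.max(2)
pad=((g<55)&(hsv[...,1]<90)&(roi>0)).astype(np.uint8)
wood=((hsv[...,1]>110)&((hsv[...,0]<20)|(hsv[...,0]>170))&(roi>0)).astype(np.uint8)
for nm,m,z in (("pad",pad,.070),("wood",wood,.06)):
    n,l,st,ce=cv2.connectedComponentsWithStats(m)
    for i in range(1,n):
        if st[i,4]<15: continue
        cn,_=cv2.findContours((l==i).astype(np.uint8),cv2.RETR_EXTERNAL,cv2.CHAIN_APPROX_NONE)
        bx=cv2.boxPoints(cv2.minAreaRect(cn[0]))
        print(nm,st[i],ce[i].round(1),ray("top",ce[i],z,c).round(4)[:2]); print(np.array([ray("top",b,z,c)[:2] for b in bx]).round(3).tolist())
P=lambda u,v,z:ray("top",(220+(u+.5)/5.7-.5,180+(v+.5)/5.7-.5),z,c)[:2]
# hand-read crop pixels
far=[P(62,84,.06),P(105,90,.06),P(96,176,.06),P(49,165,.06)]
pc=[P(343,122,.07),P(438,133,.07),P(426,225,.07),P(330,212,.07)]
print("far",np.round(far,4).tolist(),np.mean(far,0)); print("pad",np.round(pc,4).tolist(),np.mean(pc,0))
w=[P(317,113,.094),P(335,113,.094),P(322,212,.094),P(304,212,.094)]
print("wall",np.mean(w,0)); 
e0,e1=P(78,73,.008),P(705,172,.008); print("base edge ang",np.degrees(np.arctan2(*(e0-e1))))
f0,f1=P(460,137,.06),P(421,397,.06); d=f0-f1; print("plate ang",np.degrees(np.arctan2(-d[1],d[0])),np.linalg.norm(d))
print(P(243,508,.14),P(510,322,.121),P(622,345,.121))
```

```text
pad [278 202  19  18 271] [286.6 210.3] [ 0.566  -0.0219]
[[0.549, 0.007], [0.59, 0.0], [0.583, -0.048], [0.542, -0.041]]
wood [229 195  10  16  95] [232.9 202.3] [0.5892 0.1212]
[[0.572, 0.133], [0.609, 0.127], [0.606, 0.107], [0.568, 0.113]]
wood [274 201   4  16  31] [275.7 208.3] [0.5724 0.0071]
[[0.552, 0.013], [0.592, 0.006], [0.591, 0.001], [0.552, 0.008]]
wood [292 205   8  44  80] [295.5 227.2] [ 0.5216 -0.0452]
[[0.467, -0.033], [0.581, -0.052], [0.58, -0.057], [0.466, -0.038]]
wood [336 212  14  45 188] [342.  229.6] [ 0.5145 -0.1684]
[[0.446, -0.147], [0.562, -0.17], [0.559, -0.189], [0.443, -0.166]]
far [[0.6106, 0.1278], [0.6076, 0.1076], [0.5672, 0.1118], [0.5725, 0.1338]] [0.58945968 0.12022906]
pad [[0.5908, -0.0039], [0.5853, -0.0479], [0.5426, -0.042], [0.549, 0.0023]] [ 0.56693033 -0.02289748]
wall [0.56999406 0.00666084]
base edge ang 9.409415906881248
plate ang 9.01127825675196 0.12251190736531307
[0.41581488 0.03988694] [ 0.4962826  -0.07775033] [ 0.48583166 -0.12712012]
```

```bash
cat >> h.py <<'E'
from scipy.spatial.transform import Rotation as Ro
u=np.array([np.sin(np.radians(9.1)),np.cos(np.radians(9.1)),0]); rx=np.array([u[1],-u[0],0])
def tool():
    s=observe(); q=s["tool_rot"]; return s,s["ee_pos"],Ro.from_quat(np.r_[q[1:],q[0]]).as_matrix()
def shift(target):
    s,p,M=tool(); d=M.T@(np.asarray(target)-p)
    a=np.arctan2(*(M.T@u)[[1,0]]); return d.round(4),a.round(4)
E
python3 -c "
from h import *
print(shift([.5684,-.0128,.15]))"
```

```text
(array([ 0.5254, -0.407 ,  0.0812]), np.float64(-1.0421))
```

```bash
python3 -m jog '[[[0.04,-0.03,0,-0.05],[0.08,-0.06,0,-0.15],[0.13,-0.10,0,-0.25],[0.18,-0.14,0,-0.36],[0.22,-0.17,0,-0.46],[0.26,-0.20,0,-0.56],[0.30,-0.23,0,-0.66],[0.34,-0.26,0,-0.76],[0.38,-0.295,0,-0.86],[0.42,-0.325,0,-0.95],[0.46,-0.355,0.0,-1.0],[0.49,-0.38,0.01,-1.042]]]' 0
python3 - <<'E'
from h import *
print(shift([.5684,-.0128,.13]))
cv2.imwrite("pics/w1.png",optics.grab_frame("wrist"))
E
```

```text
time: 1.65
ee_pos: [0.547, -0.0491, 0.2216]
tool_rot: [0.0, 0.76, 0.65, 0.001]
contact_force: [-0.2, -0.7, 0.3]
grip_width: -0.002
(array([0.0391, 0.0153, 0.0917]), np.float64(0.0026))
```

```bash
python3 -m jog '[[[0.015,0.006,0.03,0],[0.03,0.012,0.06,0],[0.039,0.0155,0.08,0],[0.039,0.0155,0.092,0],[0.039,0.0155,0.092,0],[0.039,0.0155,0.092,0]]]'
python3 - <<'E'
from h import *
print(shift([.5684,-.0128,.13]))
c=optics.get_calibration("wrist")
im=optics.grab_frame("wrist")
cv2.imwrite("pics/w2.png",im)
for nm,X in (("pad",np.array([.5668,-.0227,.070])),("wall",np.array([.5668,-.0227,.094])+.026*u)): 
    for a in (-.022,.022): print(nm,proj("wrist",X+a*rx,c).round(1))
cv2.imwrite("pics/s2.png",cv2.resize(optics.grab_frame("side")[140:260,200:360],None,fx=5,fy=5,interpolation=cv2.INTER_CUBIC))
E
```

```text
time: 2.45
ee_pos: [0.5673, -0.0161, 0.1301]
tool_rot: [0.001, 0.761, 0.648, 0.0]
contact_force: [0.3, -0.1, 0.2]
grip_width: 0.001
(array([0.0035, 0.0006, 0.0001]), np.float64(-0.0013))
pad [238.8 234.2]
pad [311.4 234.1]
wall [232.8 205.2]
wall [317.3 205. ]
```

View pics/w2.png

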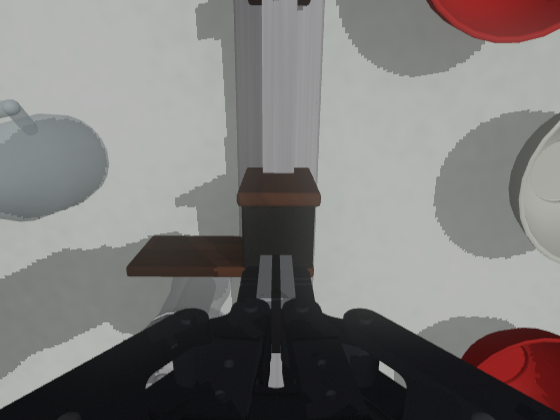

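View pics/s2.png

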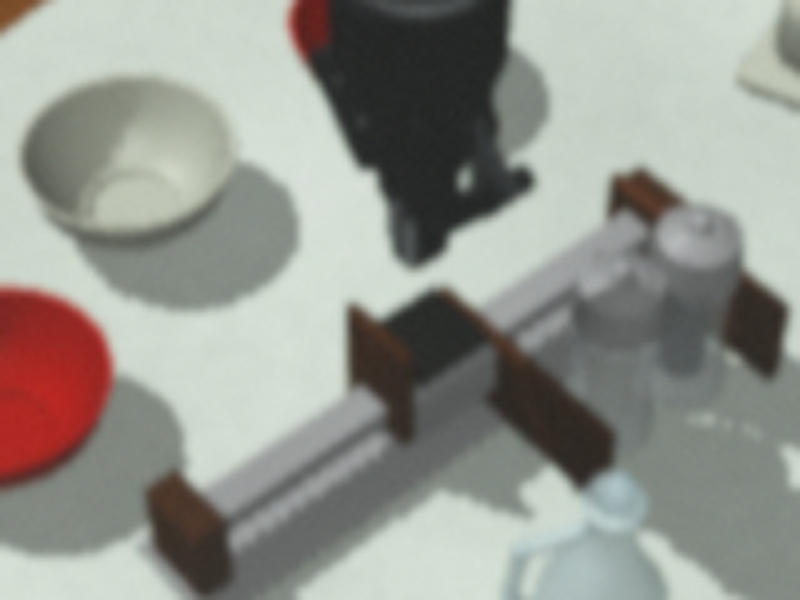

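```bash
python3 -m jog '[[[0,0.001,0.02,0],[0,0.001,0.04,0],[0,0.001,0.05,0],[0,0.001,0.055,0],[0,0.001,0.059,0],[0,0.001,0.062,0],[0,0.001,0.065,0],[0,0.001,0.066,0],[0,0.001,0.066,0],[0,0.001,0.066,0]]]'
python3 - <<'E'
from h import *
s,p,M=tool()
print(p.round(4),s["contact_force"].round(2),((p-[.5668,-.0227,0])@u).round(4),((p-[.5668,-.0227,0])@rx).round(4))
c=optics.get_calibration("wrist")
cv2.imwrite("pics/w3.png",optics.grab_frame("wrist"))
E
```

```text
time: 3.8
ee_pos: [0.5682, -0.0155, 0.0635]
tool_rot: [0.0, 0.761, 0.649, 0.0]
contact_force: [0.0, 0.3, 3.8]
grip_width: -0.001
[ 0.5682 -0.0155  0.0635] [0.03 0.26 3.77] 0.0074 0.0003
```

View pics/w3.png

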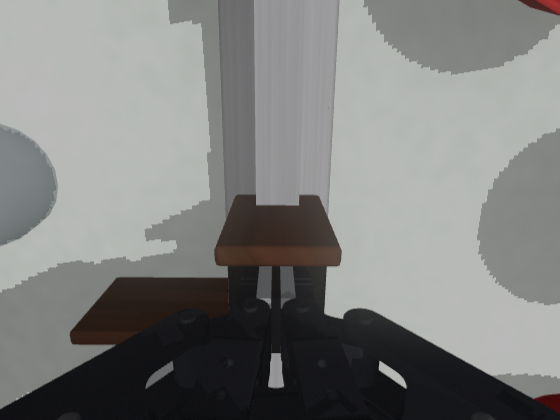

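The wrist view shows the finger on the pad just short of the wall (wall edge at row 263). The force is 3.8 N at z = 0.0635, so the pad is about fully down. Next I push along tool +x.

```bash
python3 -m jog '[[[0.004,0,0,0],[0.008,0,0,0],[0.014,0,0,0],[0.021,0,0,0],[0.029,0,0,0],[0.037,0,0,0],[0.045,0,0,0],[0.053,0,0,0],[0.061,0,0,0],[0.069,0,0,0],[0.075,0,0,0],[0.08,0,0,0]]]'
python3 - <<'E'
from h import *
s,p,M=tool()
print(p.round(4),s["contact_force"].round(2),(s["contact_force"]@u).round(2),((p-[.5668,-.0227,0])@u).round(4),((p-[.5668,-.0227,0])@rx).round(4))
cv2.imwrite("pics/w4.png",optics.grab_frame("wrist"))
E
```

```text
time: 5.35
ee_pos: [0.5809, 0.0639, 0.0634]
tool_rot: [0.0, 0.761, 0.649, 0.0]
contact_force: [2.6, -3.1, 2.8]
grip_width: -0.002
[0.5809 0.0639 0.0634] [ 2.6  -3.12  2.84] -2.67 0.0878 0.0002
```

View pics/w4.png

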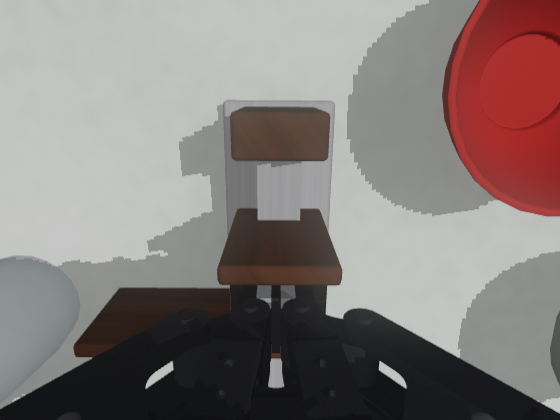

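The jaw is following: the wall is against the finger at row 282, and the far block is at rows 110–160, still about 25 mm off. I'll keep pushing, slower near the end.

```bash
python3 -m jog '[[[0.005,0,0,0],[0.010,0,0,0],[0.014,0,0,0],[0.017,0,0,0],[0.020,0,0,0],[0.022,0,0,0],[0.024,0,0,0]]]'
python3 - <<'E'
from h import *
s,p,M=tool()
print(p.round(4),s["contact_force"].round(2),(s["contact_force"]@u).round(2),((p-[.5668,-.0227,0])@u).round(4),((p-[.5668,-.0227,0])@rx).round(4))
cv2.imwrite("pics/w5.png",optics.grab_frame("wrist"))
E
```

```text
time: 6.28
ee_pos: [0.5847, 0.0872, 0.0634]
tool_rot: [0.0, 0.761, 0.649, 0.0]
contact_force: [3.1, -3.1, 4.1]
grip_width: 0.0
[0.5847 0.0872 0.0634] [ 3.1  -3.07  4.08] -2.54 0.1114 0.0003
```

View pics/w5.png

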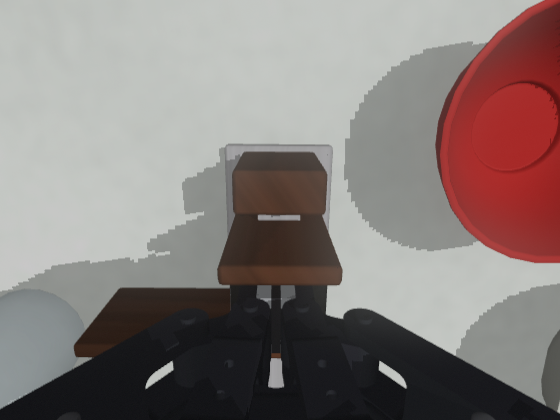

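A sliver of bar is still visible at rows 215–220, so a few millimetres remain. I'll advance in small steps and watch for the force to rise.

```bash
python3 -m jog '[[[0.0015,0,0,0],[0.003,0,0,0],[0.0045,0,0,0],[0.0055,0,0,0],[0.0055,0,0,0]]]'
python3 - <<'E'
from h import *
s,p,M=tool()
print(p.round(4),s["contact_force"].round(2),(s["contact_force"]@u).round(2),((p-[.5668,-.0227,0])@u).round(4))
cv2.imwrite("pics/w6.png",optics.grab_frame("wrist"))
E
```

```text
time: 6.95
ee_pos: [0.5855, 0.093, 0.0633]
tool_rot: [0.0, 0.761, 0.649, 0.0]
contact_force: [3.6, -2.9, 4.2]
grip_width: 0.001
[0.5855 0.093  0.0633] [ 3.6  -2.9   4.23] -2.3 0.1172
```

View pics/w6.png

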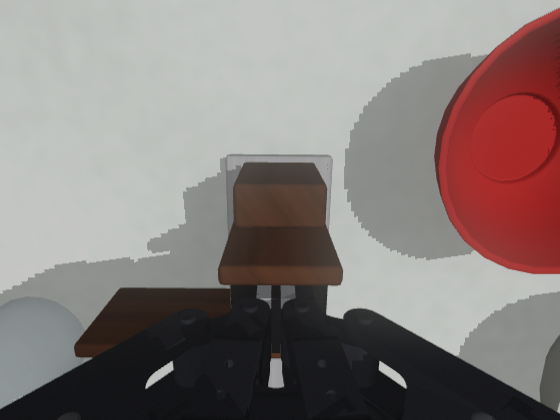

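The gap is no longer visible, but the force hasn't risen yet. I'll continue in 1 mm steps.

```bash
python3 -m jog '[[[0.001,0,0,0],[0.002,0,0,0],[0.003,0,0,0],[0.003,0,0,0]]]'
python3 - <<'E'
from h import *
s,p,M=tool()
print(p.round(4),s["contact_force"].round(2),(s["contact_force"]@u).round(2),((p-[.5668,-.0227,0])@u).round(4))
E
```

```text
time: 7.5
ee_pos: [0.5856, 0.0938, 0.0633]
tool_rot: [0.001, 0.761, 0.648, -0.001]
contact_force: [3.0, -6.4, 6.8]
grip_width: 0.001
[0.5856 0.0938 0.0633] [ 3.01 -6.39  6.79] -5.83 0.118
```

```bash
python3 -m jog '[[[0.001,0,0,0],[0.002,0,0,0],[0.003,0,0,0],[0.003,0,0,0],[0.003,0,0,0]]]'
python3 - <<'E'
from h import *
s,p,M=tool()
print(p.round(4),s["contact_force"].round(2),(s["contact_force"]@u).round(2),((p-[.5668,-.0227,0])@u).round(4))
cv2.imwrite("pics/w7.png",optics.grab_frame("wrist"))
E
```

```text
time: 8.12
ee_pos: [0.5855, 0.0938, 0.0634]
tool_rot: [0.002, 0.762, 0.648, -0.003]
contact_force: [2.5, -10.7, 9.0]
grip_width: 0.002
[0.5855 0.0938 0.0634] [  2.48 -10.68   9.01] -10.16 0.118
```

View pics/w7.png

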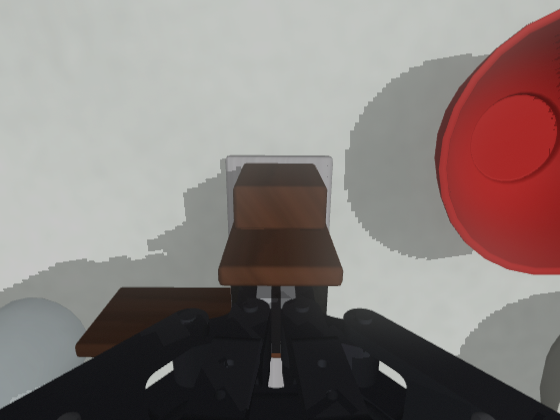

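It has stalled at 10 N with no further movement, so the jaw is home. I'll ease most of the push windup without dragging the jaw back, then lift straight up.

```bash
python3 -m jog '[[[-0.002,0,0,0],[-0.003,0,0,0],[-0.003,0,-0.003,0],[-0.003,0,-0.006,0],[-0.003,0,-0.010,0],[-0.003,0,-0.014,0],[-0.004,0,-0.02,0],[-0.006,0,-0.03,0],[-0.008,0,-0.045,0],[-0.008,0,-0.075,0],[-0.008,0,-0.11,0],[-0.008,0,-0.14,0]]]'
python3 - <<'E'
from h import *
s,p,M=tool()
print(p.round(4),s["contact_force"].round(2))
im=optics.grab_frame("wrist");cv2.imwrite("pics/w8.png",im)
im=optics.grab_frame("side");cv2.imwrite("pics/s8.png",cv2.resize(im[140:300,180:380],None,fx=3.75,fy=3.75,interpolation=cv2.INTER_CUBIC))
im=optics.grab_frame("top");cv2.imwrite("pics/t8.png",im)
E
```

```text
time: 9.68
ee_pos: [0.5858, 0.0924, 0.2063]
tool_rot: [0.0, 0.761, 0.649, 0.002]
contact_force: [-0.3, 0.9, -0.5]
grip_width: 0.001
[0.5858 0.0924 0.2063] [-0.29  0.87 -0.54]
```

View pics/w8.png

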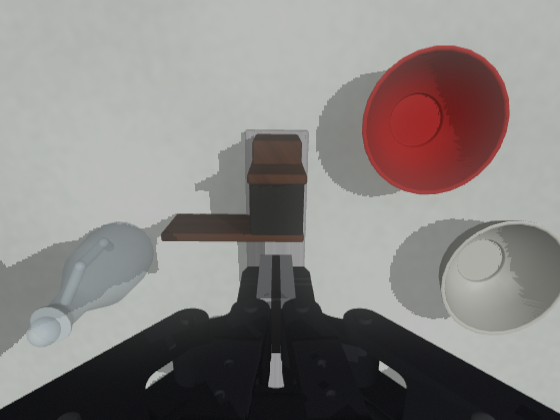

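View pics/s8.png

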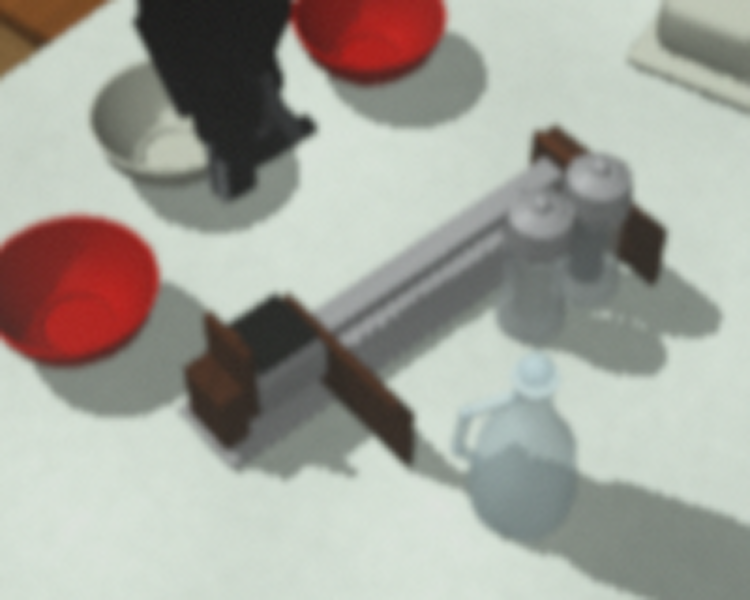

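View pics/t8.png

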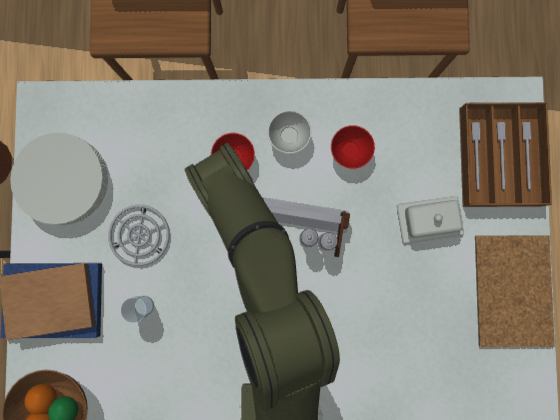

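The jaw stands at the end block in both views: the wrist view has wall rows 165–182 against the block, and the side crop has the wall at (230,350) against the block at (215,395). The grinders and cruet stand as before. One enlarged check for a gap and for the pad height:

Run:
```python
from h import *
a=cv2.imread("pics/w8.png")[120:250,150:320]; A=cv2.resize(a,None,fx=4.6,fy=4.6,interpolation=cv2.INTER_CUBIC); cv2.imwrite("pics/w8c.png",A)
c=optics.get_calibration("wrist")
base=np.array([.5668,-.0227,0]); 
# predicted if home by top-view face estimate (travel .100)
for t in (.098,.100,.102): print(t,[proj("wrist",base+[0,0,z]+(t+y)*u,c)[1].round(1) for y,z in ((.026,.094),(.034,.094),(-.034,.06))])
print("block face top", proj("wrist",base+[0,0,.06]+.134*u,c)[1])
for n in("side","top"):
    pass
b=cv2.imread("pics/top0.png").astype(int); d=cv2.imread("pics/t8.png").astype(int)
D=np.abs(b-d).max(2)
for nm,(x0,y0,x1,y1) in dict(grind=(302,228,337,252),dish=(395,190,470,245),bowl=(265,108,315,158),trivet=(105,200,175,270),tumbler=(118,290,160,330)).items(): print(nm,(D[y0:y1,x0:x1]>30).sum())
```

```text
0.098 [np.float64(190.4), np.float64(179.8), np.float64(246.9)]
0.1 [np.float64(187.8), np.float64(177.1), np.float64(244.8)]
0.102 [np.float64(185.1), np.float64(174.4), np.float64(242.7)]
block face top 167.87655097486206
grind 3
dish 0
bowl 0
trivet 0
tumbler 0
```

View pics/w8c.png

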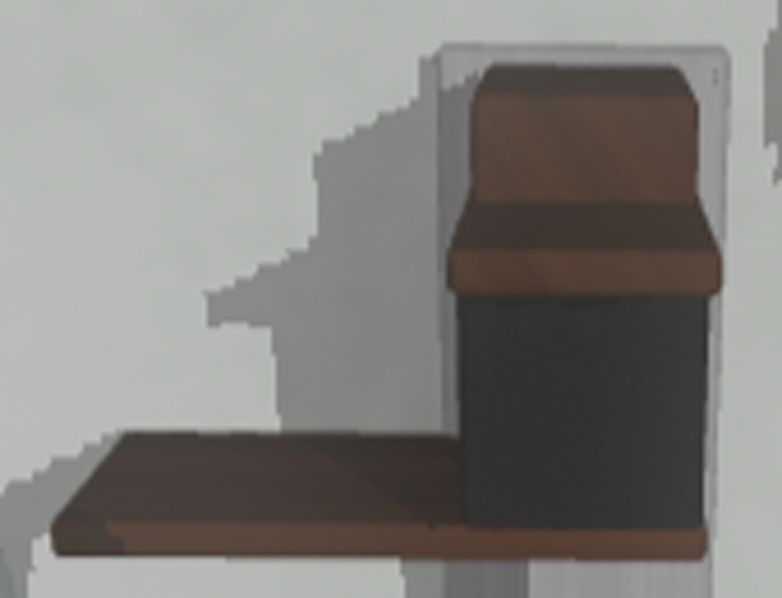

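The crop shows the wall flush on the block with no bar or block face showing between them. The block edge and wall edge are both 4 px from prediction by the same offset, so the gap is under about 1 mm. The tool is clear at z = 0.206, and the differences around the objects are nil.

```bash
python3 -c "
from bench import bot
print(bot.close_job())"
```

```text
the job is handed in; nothing more can be done
None
```

The sliding jaw is home against the far end block, the pad has been let go, and the job is handed in. It took about 10 s of the 35 s.

- **Press and push:** With the shut fingertips I pressed the pad down about 8.5 mm (3.8 N). Holding it down, I pushed the jaw about 100 mm along its bar. It stopped dead at the end block, where the push rose from 2.5 N to 10 N with no more movement. I then eased off the push, lifted straight up and left the tool at z ≈ 0.206 m, touching nothing.
- **Jaw check:** The last wrist and side pictures show the jaw wall flush on the end block. Both edges were about 4 px (about 3 mm) off where I predicted, but by the same amount, so I put the gap at under about 1 mm.
- **Pad:** I didn't measure its height after letting go. The side view shows nothing resting on it.
- **Other objects:** The top view shows no real change at the grinders, butter dish, bowl, trivet or tumbler. The arm hid the cruet from that view, but the side and wrist views show it upright, and nothing went near it.

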